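# Open the child-resistant cap of a studio solvent can

### The job

Open the solvent can for a refill: press its child-resistant cap down with about 16 to 20 N and keep it pressed while you turn it counter-clockwise (seen from above) until you feel it come up against its stop, somewhere between an eighth and a quarter of a turn, since only there does it come free; then lift it off and stand it, open side down, in the shallow metal tray. Ease off as soon as you feel the stop: more than 60 N between the cap and the can (pressing, twisting or pulling), or between the cap and the tray, cracks the cap. Leave the brush jar, the oil bottle and the paint jar undisturbed.

Things in the scene. Friction and masses are not known exactly. Their poses are not given: they have to be found in the camera images.
- cap_center (a point): centre (on the axis, half-way up) of the black ribbed round cap: 54 mm diameter, 42 mm tall, 50 g, loose. z points out of its top, x along the raised grey arrow on its top. Upper 22 mm solid, below it a hollow skirt. Grip its round side with the fingers straddling it from above, at any yaw, their ends about 26 mm below its top. Locked, its centre is 31 mm above the can's top.
- cap_foot (a point): centre of the cap's open lower end, 21 mm below its centre. Three lugs point inwards here; locked, they sit in 4 mm deep notches of the neck and the arrow points along the can's x within about 4 degrees. Unless pressed down the cap neither turns nor lifts. The lugs clear the neck when the cap is 25 mm above its locked height.
- neck (a point): centre of the can's top face, at the foot of the neck, straight below the cap; 100 mm above the bench. z is up, x and y run along the can's sides. Square metal solvent can 110 x 110 x 100 mm, held in a wooden frame (148 x 148 mm, 28 mm high) screwed to the bench: it does not move.
- neck_top (a point): top of the neck (47 mm wide, 23.5 mm high), under the cap. A sprung disc in it pushes the cap up: 7 N when locked plus 1.8 N per mm pressed. 4 mm down (14 N) frees the lugs; at 6.5 mm (19 N) the cap bottoms rigidly. Pressed in between, it turns easily counter-clockwise to a rigid stop, 44 to 88 degrees on (hidden, differs each time); it lifts off only within 4 degrees of the stop.
- tray_floor (a point): centre of the inner floor of the shallow metal tray, 4 mm above the bench; outside 160 mm (along its x) x 140 mm (along its y), walls 4 mm thick and 14 mm high above the bench; loose, 0.6 kg.
- brush_jar: glass jar of paint brushes, 72 mm diameter, 95 mm tall, brushes to 255 mm; origin at the centre of its underside; bystander.
- oil_bottle: amber bottle, 60 mm diameter, 150 mm tall; origin at the centre of its underside; bystander.
- paint_jar: low jar with a metal lid, 64 mm diameter, 65 mm tall; origin at the centre of its underside; bystander.
Mind the look-alikes: they are no part of the job. What is meant by the part that bears cap_center is not brown or orange, and is the larger of those in its own colour.

How it is judged:
By the outcome, as a careful person would: the job done as asked, in the order asked, and still so for the second after the job is handed in, with the robot touching nothing.
It also fails if it takes over 72 s, if anything falls off the work surface, if the arm or the gripper's body presses on something with over 40 N, if the wrist force passes 120 N, or if a joint passes its speed limit or range.

### The arm

A 7-joint arm with a two-finger parallel gripper is mounted at the origin on the work surface. World frame = base frame: x ahead of the robot, y to its left, z up, the work surface at z = 0. Lengths are in m, angles in rad, forces in N, time in s.
With the tool pointing down it reaches from about 0.425 to 0.925 m from the base axis. Payload 6.8 kg.
Tool frame: the origin (TCP) lies on the centre line of the jaws, within the pads' length; the fingertips stand bot.finger_overhang ahead of it and the grasp point (between the pads) lies 3 mm ahead of it (bot.finger_overhang is the distance from the TCP to the fingertips, in m); z points along the fingers, y is the direction in which the jaws open and shut (so a half turn about z gives the same grasp; the last joint's range is limited). The gripper opens to 85 mm and grips with 20 to 120 N. Pads are 22 mm wide; open, the fingers measure 114 mm over their backs; the gripper's body (76 mm by 85 mm) begins 54 mm behind the grasp point. The pads swing forward as they close: fully open they stand 13 mm farther back than shut.
Start: joints at [-1.39, 0.477, 0.022, 1.555, -0.011, 1.109, -0.083], TCP at [0.192, 0.647, 0.253] pointing down, gripper open.
Joint ranges: [-2.96, 2.96], [-0.34, 2.1], [-1.41, 1.46], [0.24, 2.44], [-1.37, 4.51], [0.17, 1.92], [-2.96, 2.96]. Speed limits (rad/s): [2.39, 2.39, 3.14, 3.14, 3.14, 3.14, 3.14].

### API

Orientations are given as a unit quaternion [w, x, y, z].
In Python, from station import bot gives the robot as it stands.
- The arm moves only by the tool drive_tool, never from a script. Its argument "increments" is text: rows parted by semicolons, each of 4 numbers parted by spaces: the shift along the world's x, y, z in m, then the turn about the world's z in rad. In form: tx ty tz spin; .... A call has 1 to 12 rows; each row shifts and turns the commanded pose from where the row before left it; what a row does not reach is not made up. A row lasts 1/12 s, in which the tool goes at most 41.7 mm and 7.16 degrees, less where a joint would pass 70% of its speed; a pose out of reach is approached as far as the arm can. A call is refused whole if a number of a shift passes 0.0417 or a number of a turn 0.125, either way. A call with a gripper value outside its range is refused whole. "grip" is the opening, from 0 (shut) to 1 (fully open), set as the call begins (left out, the last holds). The fingers move at their own pace and stop on an object; "squeeze" is the grip in N (left out, the last holds). Time passes only in rows, so rows that do not move let the fingers close. It gives the time, the measured TCP pose, the force and the opening at its end, in the units of the state.
- bot.get_obs(): the state, without advancing time (a new reading comes with each control period).
- bot.read_camera(name): name is "scene" or "top" or "wrist"; returns the picture (400x640x3 uint8, red, green, blue); there is no depth.
- bot.calibration(name): a dict with "fx", "fy", "cx", "cy" (pixels), "camera_from_world" (4x4, takes a point from world to camera coordinates). Camera axes: x right, y down, z forward; pixel columns grow to the right and rows downward; lengths in m; the calibration is good to about 2 mm. A picture is of the moment at which its call begins: read the wrist's pose just before it. calibration takes no time and is no camera call; for the wrist camera it gives the pose at the moment of the call.
- bot.hand_in(): hands the job in, once; it reports no verdict.
The state is a dict: "t": time; "q": joint angles; "joint_vel": joint speeds; "joint_torque": joint torques, N m; "eef_pos": TCP position; "tool_rot": TCP orientation; "contact_force": force on the tool from outside, world axes, zero at the start; "torque": the same for the moment, N m; "gripper_width": opening from 0.0 (shut) to 1.0 (fully open).
Only numpy, scipy, OpenCV 4.12 (cv2) and the standard library are available. Lean on these libraries where they do the work, as an engineer would, in place of code of your own. Each camera call takes 0.05 s, during which the arm holds its last target.

## Working session

There is one attempt and no reset: what is moved stays moved. The work goes in short steps, Python scripts to look and compute and a tool call to move; the robot and the scene stay as the last step left them, time stands still between calls to the robot, and variables do not carry over. Pictures are saved under pics/ and viewed, and the job is handed in when it is done.

Besides the shell and the picture viewer there is one more tool, called after ">>>" as name(argument=value, ...), one argument or row to a line, values as JSON. drive_tool: Moves the arm, as the interface text tells. Its arguments: {"type":"object","properties":{"increments":{"type":"string"},"grip":{"type":"number"},"squeeze":{"type":"number"}},"required":["increments"]}

```bash
mkdir -p pics; cat > h.py <<'E'
import numpy as np, cv2
from station import bot
def snap(name,fn):
    c=bot.calibration(name); im=bot.read_camera(name); cv2.imwrite(fn,im[:,:,::-1]); return im,c
def ray(c,u,v):
    T=np.array(c["camera_from_world"]);R=T[:3,:3];t=T[:3,3]
    d=R.T@np.array([(u-c["cx"])/c["fx"],(v-c["cy"])/c["fy"],1]);return -R.T@t,d
def onz(c,u,v,z):
    o,d=ray(c,u,v);return o+d*(z-o[2])/d[2]
def proj(c,p):
    T=np.array(c["camera_from_world"]);q=T[:3,:3]@np.array(p)+T[:3,3]
    return np.array([c["fx"]*q[0]/q[2]+c["cx"],c["fy"]*q[1]/q[2]+c["cy"]])
E
python3 - <<'E'
from h import *
import pickle
d={}
for n in("scene","top"):
    im,c=snap(n,f"pics/{n}0.png"); d[n]=c; print(n,c)
pickle.dump(d,open("c.pkl","wb"))
print(bot.get_obs(), bot.finger_overhang)
E
```

```text
scene {'fx': 430.150093728072, 'fy': 430.150093728072, 'cx': 311.7135386529114, 'cy': 202.8843330429499, 'camera_from_world': array([[-0.73380605,  0.67920288, -0.01456473,  0.43255905],
       [ 0.52966438,  0.55855737, -0.63833323, -0.21601616],
       [-0.42542253, -0.4761272 , -0.76962234,  1.43088967],
       [ 0.        ,  0.        ,  0.        ,  1.        ]])}
top {'fx': 370.5234286434092, 'fy': 370.5234286434092, 'cx': 317.6891318022098, 'cy': 200.8562961820788, 'camera_from_world': array([[ 0.00364195, -0.99987979,  0.01507138, -0.01592263],
       [-0.98905294, -0.00582499, -0.14744612,  0.5910948 ],
       [ 0.14751619, -0.0143694 , -0.98895525,  1.24338459],
       [ 0.        ,  0.        ,  0.        ,  1.        ]])}
{'t': 0.1, 'q': array([-1.39015142,  0.47773052,  0.02238702,  1.55634723, -0.01149348,
        1.10932165, -0.08309074]), 'joint_vel': array([ 0.00068299, -0.00303092,  0.00137474, -0.00379279,  0.00020557,
        0.00046614, -0.00157627]), 'joint_torque': array([ 4.03631202e-03, -5.97764754e+01,  1.61358029e+00, -2.81957674e+01,
        1.28367136e-02,  4.99302201e-03, -3.54664735e-05]), 'eef_pos': array([0.19209913, 0.64656446, 0.25241727]), 'tool_rot': array([-4.66407429e-05,  1.43874941e-01,  9.89595522e-01, -8.37707905e-04]), 'contact_force': array([0.45968778, 0.09798154, 0.00125712]), 'torque': array([ 0.0124679 ,  0.02952444, -0.00715325]), 'gripper_width': 1.0006609449307764} 0.022
```

View pics/scene0.png

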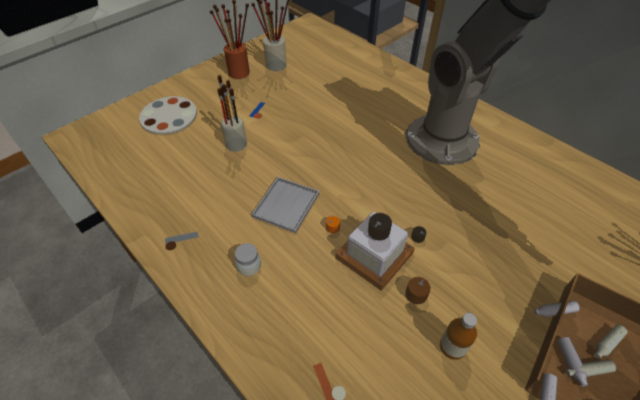

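View pics/top0.png

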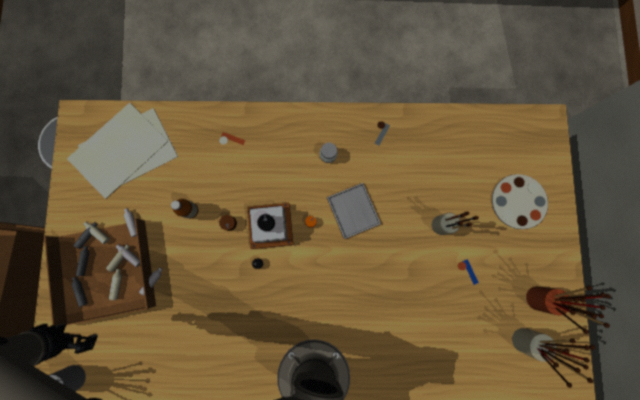

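The possible caps are:
- the black one on the can: scene (380,227), top (266,222)
- a smaller black one on the bench: scene (419,234), top (257,263)
- an orange one: scene (333,224), top (311,221)
- a brown one: scene (418,290), top (228,223)

I choose the large black cap on the can and will check it in a close crop.

```bash
python3 - <<'E'
from h import *
import pickle
d=pickle.load(open("c.pkl","rb"))
t=cv2.imread("pics/top0.png");s=cv2.imread("pics/scene0.png")
def br(a): return np.clip(255*(a/255.)**0.5,0,255).astype(np.uint8)
a=cv2.resize(br(t[190:280,215:395]),None,fx=4.4,fy=4.4,interpolation=cv2.INTER_CUBIC)
cv2.imwrite("pics/topcrop.png",a[:,:790])
a=cv2.resize(br(s[165:295,240:440]),None,fx=4,fy=4,interpolation=cv2.INTER_CUBIC)
cv2.imwrite("pics/scenecrop.png",a)
for n,uv,z in[("cap",(266,222),.15),("can",(268,226),.1),("tray",(355,211),.01),("brush",(445,224),.08),("oil",(183,208),.1),("paint",(328,152),.065),("brn",(228,223),.03),("org",(311,221),.02),("blk",(257,263),.02)]: print(n,onz(d["top"],*uv,z).round(3))
E
```

```text
cap [0.507 0.151 0.15 ]
can [0.498 0.15  0.1  ]
tray [ 0.561 -0.146  0.01 ]
brush [ 0.51  -0.441  0.08 ]
oil [0.556 0.431 0.1  ]
paint [ 0.76  -0.048  0.065]
brn [0.514 0.298 0.03 ]
org [0.523 0.01  0.02 ]
blk [0.377 0.195 0.02 ]
```

View pics/topcrop.png

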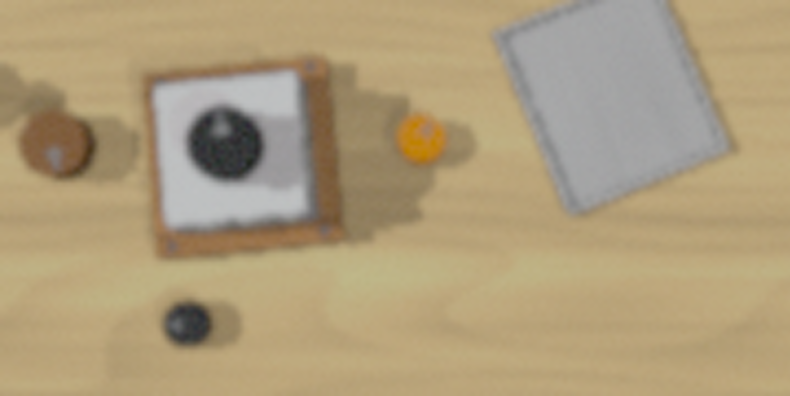

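View pics/scenecrop.png

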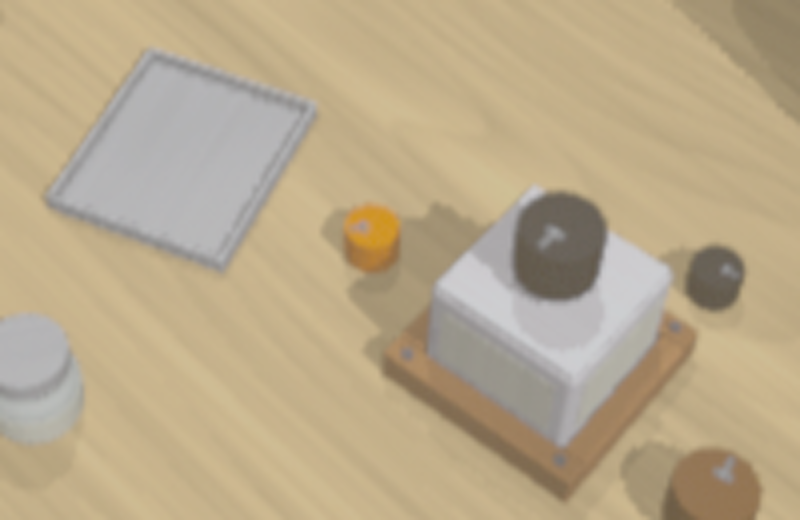

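>>> drive_tool(
  increments="0 0 0.03 0;0.01 -0.03 0.02 0;0.02 -0.035 0 0;0.02 -0.035 0 0;0.02 -0.035 0 0;0.02 -0.035 0 0;0.02 -0.035 0 0;0.02 -0.035 0 0;0.02 -0.035 0 0;0.02 -0.035 0 0;0.02 -0.035 0 0;0.02 -0.035 0 0",
  grip=1,
)

```text
t: 1.1
eef_pos: [0.4026, 0.265, 0.3032]
tool_rot: [-0.0, 0.144, 0.99, 0.0]
contact_force: [2.1, -0.4, -0.4]
gripper_width: 0.998
```

>>> drive_tool(
  increments="0.02 -0.035 0 0;0.02 -0.035 0 0;0.02 -0.03 0 0;0.015 -0.01 0 0;0 0 0 0;0 0 0 0",
)

```text
t: 1.6
eef_pos: [0.4774, 0.1563, 0.303]
tool_rot: [-0.0, 0.145, 0.989, -0.0]
contact_force: [-0.0, 0.6, 0.1]
gripper_width: 1.002
```

```bash
python3 - <<'E'
from h import *
import pickle
o=bot.get_obs();print(o["eef_pos"],o["q"].round(3))
im,c=snap("wrist","pics/w1.png");pickle.dump(c,open("w1.pkl","wb"))
print(c)
print(proj(c,(.507,.151,.152)))
E
```

```text
[0.477435   0.15627933 0.30299108] [-0.749  0.139  0.345  1.918 -0.053  1.094  0.897]
{'fx': 289.33612002699203, 'fy': 289.33612002699203, 'cx': 321.3489427279314, 'cy': 199.8799396046642, 'camera_from_world': array([[ 2.88374641e-01,  9.57517534e-01, -4.88368015e-04,
        -2.87519827e-01],
       [ 9.21024874e-01, -2.77244643e-01,  2.73584701e-01,
        -4.46738331e-01],
       [ 2.61826751e-01, -7.93446890e-02, -9.61847791e-01,
         3.14945608e-01],
       [ 0.00000000e+00,  0.00000000e+00,  0.00000000e+00,
         1.00000000e+00]])}
[324.54405583 219.81018567]
```

View pics/w1.png

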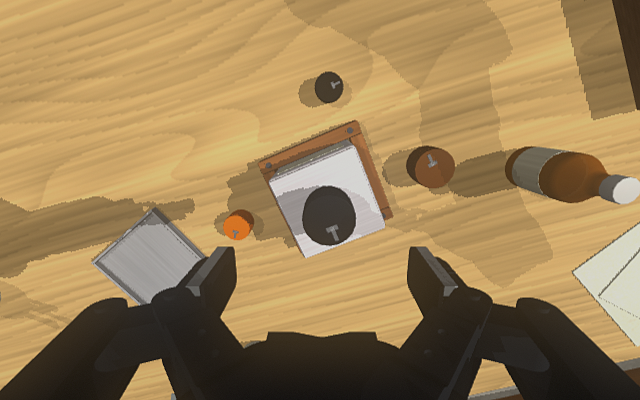

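```bash
python3 - <<'E'
from h import *
import pickle
from scipy.optimize import least_squares
c=pickle.load(open("w1.pkl","rb"))
im=cv2.imread("pics/w1.png")
print("cam",ray(c,0,0)[0])
g=im.max(axis=2)
m=(g<85).astype(np.uint8)
m[:, :290]=0;m[:,370:]=0;m[:175]=0;m[250:]=0
m=cv2.morphologyEx(m,cv2.MORPH_CLOSE,np.ones((9,9)))
cs,_=cv2.findContours(m,0,cv2.CHAIN_APPROX_NONE);k=max(cs,key=cv2.contourArea)[:,0]
print(cv2.boundingRect(k),cv2.contourArea(k))
P=np.array([onz(c,*p,.152)[:2] for p in k])
# rim: lower image part
for thr in(205,215,225):
    Q=P[k[:,1]>thr]
    r=least_squares(lambda x:np.hypot(Q[:,0]-x[0],Q[:,1]-x[1])-x[2],[.5,.15,.027],loss="soft_l1",f_scale=.001)
    r2=least_squares(lambda x:np.hypot(Q[:,0]-x[0],Q[:,1]-x[1])-.027,[.5,.15],loss="soft_l1",f_scale=.001)
    print(thr,r.x.round(4),r2.x.round(4))
cr=im[170:270,270:400];cv2.imwrite("pics/w1c.png",cv2.resize(cr,None,fx=6,fy=6,interpolation=cv2.INTER_CUBIC))
E
```

```text
cam [0.41190936 0.17643873 0.42501009]
(302, 186, 54, 59) 2393.5
205 [0.5082 0.1547 0.0264] [0.5076 0.1549]
215 [0.5087 0.1546 0.026 ] [0.5076 0.155 ]
225 [0.5086 0.1547 0.0261] [0.5076 0.155 ]
```

View pics/w1c.png

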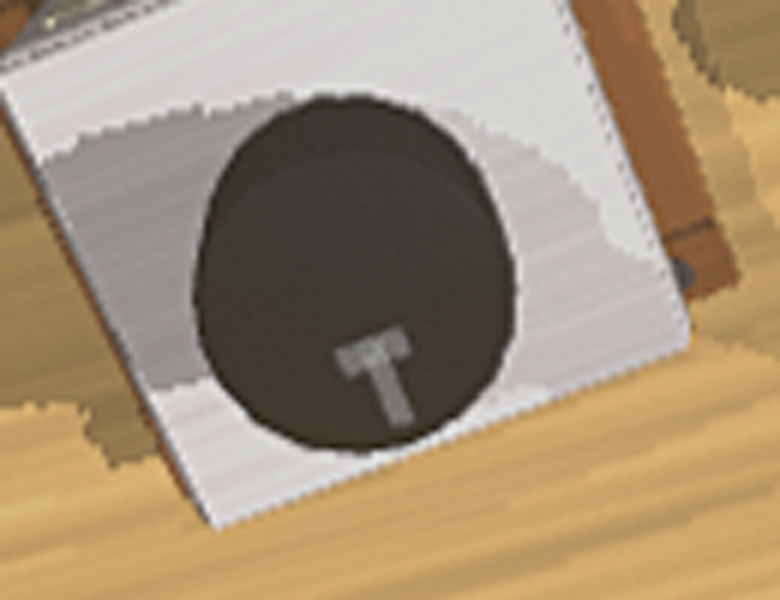

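```bash
python3 - <<'E'
from h import *
import pickle
c=pickle.load(open("w1.pkl","rb"));d=pickle.load(open("c.pkl","rb"))
im=cv2.imread("pics/w1.png")
g=im.astype(int);m=((g.max(2)-g.min(2)<28)&(g.min(2)>115)).astype(np.uint8)
m[:,:255]=0;m[:,400:]=0;m[:135]=0;m[265:]=0
dark=(im.max(axis=2)<85).astype(np.uint8);dark[:175]=0;dark[250:]=0;dark[:,:300]=0;dark[:,360:]=0
m|=dark;m=cv2.morphologyEx(m,cv2.MORPH_CLOSE,np.ones((7,7)))
cs,_=cv2.findContours(m,0,cv2.CHAIN_APPROX_NONE);k=max(cs,key=cv2.contourArea)
a=cv2.approxPolyDP(cv2.convexHull(k),6,True)[:,0];print(a.tolist())
P=np.array([onz(c,*p,.1)[:2] for p in a]);print(P.round(4),P.mean(0))
# cap in top view
t=cv2.imread("pics/top0.png");tm=(t.max(axis=2)<75).astype(np.uint8);tm[:,:250]=0;tm[:,285:]=0;tm[:205]=0;tm[240:]=0
tm=cv2.morphologyEx(tm,cv2.MORPH_CLOSE,np.ones((5,5)));cs,_=cv2.findContours(tm,0,1);k=max(cs,key=cv2.contourArea)
(x,y),r=cv2.minEnclosingCircle(k);print(x,y,r,onz(d["top"],x,y,.147))
# tray
for n in("top",):
  g=cv2.imread("pics/top0.png").astype(int);mm=((g.max(2)-g.min(2)<25)&(g.min(2)>60)).astype(np.uint8)
  mm[:,:315]=0;mm[:,395:]=0;mm[:175]=0;mm[250:]=0
  cs,_=cv2.findContours(mm,0,1);k=max(cs,key=cv2.contourArea);b=cv2.boxPoints(cv2.minAreaRect(k))
  P=np.array([onz(d[n],*p,.014)[:2] for p in b]);print(b,P.round(4),P.mean(0),[np.linalg.norm(P[i]-P[i-1]) for i in range(4)])
E
```

```text
[[353, 145], [384, 226], [305, 257], [269, 181]]
[[0.45   0.2014]
 [0.5532 0.2121]
 [0.5649 0.1091]
 [0.4615 0.0986]] [0.50739534 0.15532214]
266.0 222.5 9.178879737854004 [0.50570467 0.15143157 0.147     ]
[[326.67456 197.21893]
 [363.17163 182.01184]
 [380.5089  223.6213 ]
 [344.01184 238.8284 ]] [[ 0.6089 -0.0455]
 [ 0.665  -0.1766]
 [ 0.5156 -0.2358]
 [ 0.4616 -0.1063]] [ 0.56277411 -0.14105851] [np.float64(0.1594183940936412), np.float64(0.1425703334887613), np.float64(0.16067017442308068), np.float64(0.14028971307392715)]
```

>>> drive_tool(
  increments="0.005 0 -0.005 -0.12;0.005 0 -0.01 -0.12;0.005 0 -0.01 -0.12;0.005 0 -0.01 -0.12;0.005 -0.001 -0.01 -0.12;0.005 0 -0.005 -0.12;0 0 0 0;0 0 0 0",
)

```text
t: 2.32
eef_pos: [0.5063, 0.1574, 0.2529]
tool_rot: [-0.0, 0.481, 0.877, -0.0]
contact_force: [0.6, 0.2, 0.3]
gripper_width: 1.004
```

```bash
python3 - <<'E'
from h import *
import pickle
o=bot.get_obs();print(o["eef_pos"],o["q"].round(3),o["contact_force"],o["torque"])
im,c=snap("wrist","pics/w2.png");pickle.dump(c,open("w2.pkl","wb"))
print(ray(c,0,0)[0],proj(c,(.5075,.155,.152)))
E
```

```text
[0.50631086 0.15735084 0.25294482] [-0.786  0.249  0.438  1.924 -0.125  0.996  0.276] [0.64449915 0.1567427  0.31034026] [-0.0332733   0.05971598  0.00040501]
[0.47006187 0.21614717 0.37496368] [320.16157223 209.68539521]
```

View pics/w2.png

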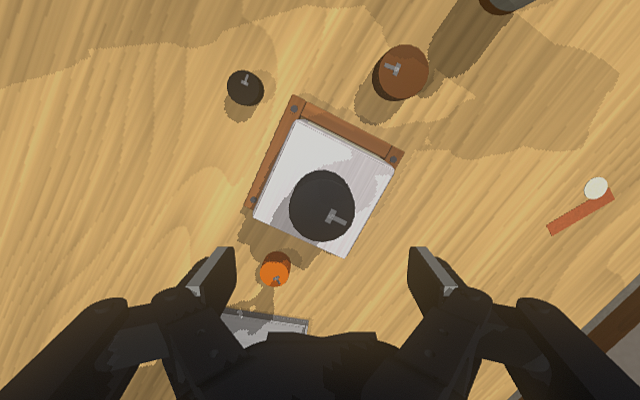

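The cap shows at (322,205) on the white can top, and its arrow points toward (340,217). The small black, orange and brown caps are off to the sides.

```bash
cat > meas.py <<'E'
from h import *
import pickle
from scipy.optimize import least_squares
def capfit(im,c,p0,z=.152,R=.027):
    u=proj(c,p0);u=u.astype(int)
    m=np.zeros(im.shape[:2],np.uint8);s=60
    sl=(slice(max(u[1]-s,0),u[1]+s),slice(u[0]-s,u[0]+s))
    m[sl]=(im[sl].max(axis=2)<90)
    m=cv2.morphologyEx(m,cv2.MORPH_OPEN,np.ones((3,3)))
    m=cv2.morphologyEx(m,cv2.MORPH_CLOSE,np.ones((9,9)))
    cs,_=cv2.findContours(m,0,cv2.CHAIN_APPROX_NONE)
    k=[x for x in cs if cv2.pointPolygonTest(x,(float(u[0]),float(u[1])),False)>0][0][:,0]
    P=np.array([onz(c,*p,z)[:2] for p in k]);cam=ray(c,0,0)[0][:2]
    x=np.array(p0[:2])
    for _ in range(4):
        d=(x-cam)/np.linalg.norm(x-cam);Q=P[(P-x)@d>0.003]
        r=least_squares(lambda y:np.hypot(Q[:,0]-y[0],Q[:,1]-y[1])-R,x,loss="soft_l1",f_scale=.001);x=r.x
    r3=least_squares(lambda y:np.hypot(Q[:,0]-y[0],Q[:,1]-y[1])-y[2],[*x,R],loss="soft_l1",f_scale=.001)
    return x,r3.x,cv2.boundingRect(k)
E
python3 - <<'E'
from meas import *
for n in("w1","w2"):
    c=pickle.load(open(n+".pkl","rb"));print(n,capfit(cv2.imread(f"pics/{n}.png"),c,(.5075,.155,.152)))
im=cv2.imread("pics/w2.png");c=pickle.load(open("w2.pkl","rb"))
tip=onz(c,330,215,.153);
cr=im[160:270,240:420];cv2.imwrite("pics/w2c.png",cv2.resize(cr,None,fx=4.4,fy=4.4,interpolation=cv2.INTER_CUBIC))
E
```

```text
w1 (array([0.50756409, 0.15491352]), array([0.50866001, 0.1546394 , 0.02609391]), (302, 186, 54, 59))
w2 (array([0.50814547, 0.15559294]), array([0.50857843, 0.15487155, 0.02632932]), (289, 170, 66, 72))
```

View pics/w2c.png

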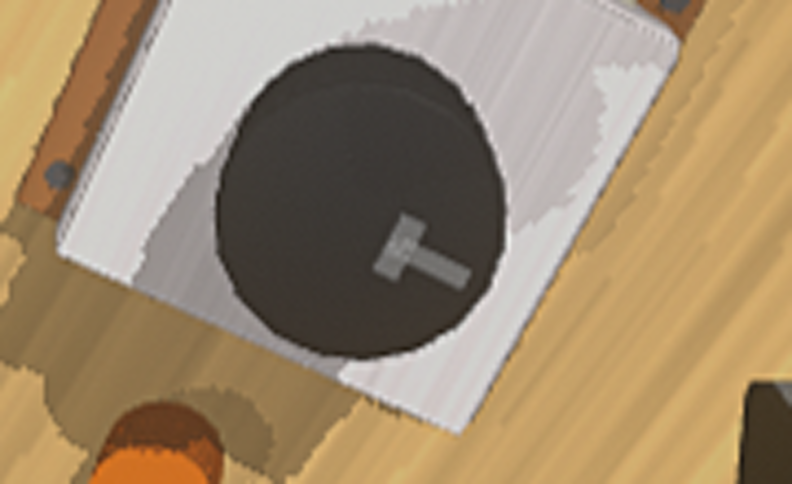

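>>> drive_tool(
  increments="0.002 -0.002 -0.01 0;0 0 -0.02 0;0 0 -0.02 0;0 0 -0.02 0;0 0 -0.015 0;0 0 -0.012 0;0 0 -0.008 0;0 0 0 0;0 0 0 0",
)

```text
t: 3.12
eef_pos: [0.5091, 0.154, 0.1483]
tool_rot: [-0.0, 0.483, 0.876, -0.0]
contact_force: [0.5, -0.2, -0.7]
gripper_width: 0.999
```

```bash
python3 - <<'E'
from h import *
o=bot.get_obs();print(o["eef_pos"],o["contact_force"],o["torque"])
c=bot.calibration("wrist");im,c=snap("wrist","pics/w3.png")
E
```

```text
[0.50914752 0.15401642 0.14826056] [ 0.48304441 -0.22585469 -0.67372036] [-0.01115826 -0.02915002  0.01972945]
```

View pics/w3.png

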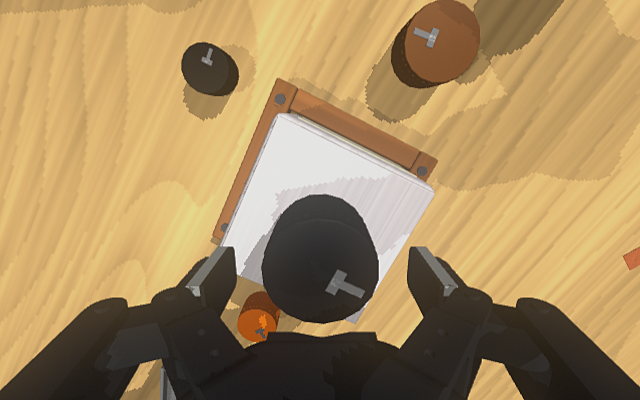

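>>> drive_tool(
  increments="-0.001 0.001 0 0;0 0 0 0;0 0 0 0;0 0 0 0;0 0 0 0;0 0 0 0;0 0 0 0;0 0 0 0",
  grip=0,
  squeeze=25,
)

```text
t: 3.83
eef_pos: [0.5085, 0.1553, 0.1491]
tool_rot: [0.0, 0.483, 0.876, 0.001]
contact_force: [-1.8, 0.3, 5.8]
gripper_width: 0.621
```

>>> drive_tool(
  increments="0 0 0 0;0 0 0 0;0 0 0 0",
  squeeze=70,
)

```text
t: 4.08
eef_pos: [0.5084, 0.1553, 0.1491]
tool_rot: [-0.0, 0.483, 0.876, 0.0]
contact_force: [-2.6, 0.3, 5.5]
gripper_width: 0.604
```

>>> drive_tool(
  increments="0 0 -0.001 0;0 0 -0.001 0;0 0 0 0;0 0 0 0",
)

```text
t: 4.42
eef_pos: [0.5085, 0.1554, 0.1474]
tool_rot: [-0.0, 0.483, 0.875, 0.001]
contact_force: [-3.0, -0.8, 9.1]
gripper_width: 0.609
```

>>> drive_tool(
  increments="0 0 -0.001 0;0 0 -0.001 0;0 0 0 0;0 0 0 0;0 0 0 0",
)

```text
t: 4.83
eef_pos: [0.5085, 0.1553, 0.1457]
tool_rot: [-0.0, 0.483, 0.875, 0.001]
contact_force: [-4.8, -1.1, 13.8]
gripper_width: 0.613
```

>>> drive_tool(
  increments="0 0 -0.001 0;0 0 -0.0005 0;0 0 0 0;0 0 0 0;0 0 0 0",
)

```text
t: 5.25
eef_pos: [0.5085, 0.1553, 0.1444]
tool_rot: [-0.0, 0.483, 0.875, 0.001]
contact_force: [-5.0, -0.2, 15.5]
gripper_width: 0.608
```

```bash
python3 - <<'E'
from h import *
o=bot.get_obs();print(o["eef_pos"],o["contact_force"],o["torque"],o["q"])
E
```

```text
[0.5084851  0.15528236 0.14442567] [-5.01531298 -0.23613342 15.45690389] [-0.28472674  1.1169841   0.05023548] [-0.7296126   0.39957481  0.39424621  2.01852823 -0.21963517  0.76257401
  0.35825757]
```

>>> drive_tool(
  increments="-0.0005 0 -0.0005 0;0 0 -0.0005 0;0 0 0 0;0 0 0 0",
)

```text
t: 5.58
eef_pos: [0.5085, 0.1553, 0.1437]
tool_rot: [0.0, 0.483, 0.875, 0.001]
contact_force: [-4.9, -0.9, 16.6]
gripper_width: 0.608
```

>>> drive_tool(
  increments="0 0 0 0.04;0 0 -0.0002 0.04;0 0 0 0.04;0 0 0 0",
)

```text
t: 5.92
eef_pos: [0.5087, 0.1554, 0.1437]
tool_rot: [0.0, 0.429, 0.903, 0.001]
contact_force: [-3.8, -0.7, 15.5]
gripper_width: 0.609
```

```bash
cat > st.py <<'E'
from h import *
from scipy.spatial.transform import Rotation as R
o=bot.get_obs();q=o["tool_rot"];M=R.from_quat([q[1],q[2],q[3],q[0]]).as_matrix()
print(round(o["t"],2),o["eef_pos"].round(4),"F",o["contact_force"].round(1),"T",o["torque"].round(2),"yaw",np.degrees(np.arctan2(M[1,1],M[0,1])).round(2),"w",round(o["gripper_width"],3))
E
python3 st.py
```

```text
5.92 [0.5087 0.1554 0.1437] F [-3.8 -0.7 15.5] T [-0.22  0.95 -0.03] yaw 39.18 w 0.609
```

>>> drive_tool(
  increments="0 0 -0.0004 0.04;0 0 -0.0004 0.04;0 0 0 0.04;0 0 0 0.04;0 0 0 0",
)

```text
t: 6.33
eef_pos: [0.5088, 0.1554, 0.143]
tool_rot: [0.001, 0.356, 0.935, 0.001]
contact_force: [-4.3, -1.5, 16.6]
gripper_width: 0.611
```

```bash
python3 st.py; python3 -c "
from h import *
snap('wrist','pics/w4.png')"
```

```text
6.33 [0.5088 0.1554 0.143 ] F [-4.3 -1.5 16.6] T [-0.27  1.02  0.05] yaw 48.34 w 0.611
```

View pics/w4.png

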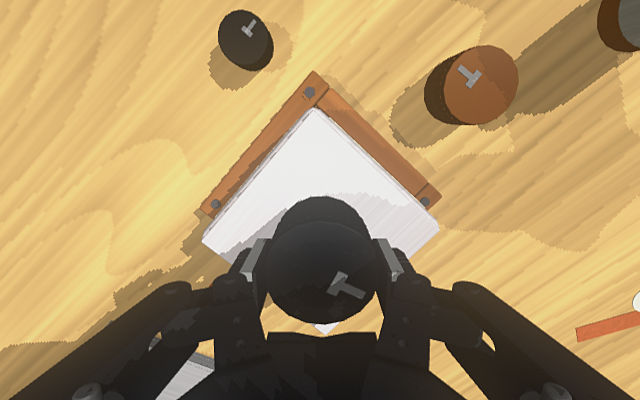

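The arrow at (345,287) keeps its place relative to the jaws while the can appears rotated, so the cap is turning with the gripper.

>>> drive_tool(
  increments="0 0 0 0.05;0 0 0 0.05;0 0 -0.0002 0.05;0 0 0 0.05;0 0 0 0.05;0 0 0 0.05;0 0 0 0.05;0 0 0 0",
)

```text
t: 7.05
eef_pos: [0.5087, 0.1554, 0.1429]
tool_rot: [0.001, 0.187, 0.982, 0.001]
contact_force: [-5.6, -1.3, 18.9]
gripper_width: 0.602
```

```bash
python3 st.py
```

```text
7.05 [0.5087 0.1554 0.1429] F [-5.6 -1.3 18.9] T [-0.35  1.13  0.06] yaw 68.42 w 0.602
```

>>> drive_tool(
  increments="0 0 0.0003 0.025;0 0 0 0.025;0 0 0 0.025;0 0 0 0",
  squeeze=50,
)

```text
t: 7.38
eef_pos: [0.5086, 0.1554, 0.1431]
tool_rot: [0.001, 0.151, 0.989, 0.001]
contact_force: [-4.9, -1.5, 17.9]
gripper_width: 0.613
```

```bash
python3 st.py
```

```text
7.38 [0.5086 0.1554 0.1431] F [-4.9 -1.5 17.9] T [-0.3   1.12 -0.03] yaw 72.64 w 0.613
```

>>> drive_tool(
  increments="0 0 0 0.02;0 0 0 0.015;0 0 0 0.015;0 0 0 0",
)

```text
t: 7.72
eef_pos: [0.5086, 0.1554, 0.1431]
tool_rot: [0.001, 0.126, 0.992, 0.001]
contact_force: [-5.2, -1.9, 17.4]
gripper_width: 0.61
```

```bash
python3 st.py
```

```text
7.72 [0.5086 0.1554 0.1431] F [-5.2 -1.9 17.4] T [-0.34  1.07 -0.13] yaw 75.48 w 0.61
```

>>> drive_tool(
  increments="0 0 0 0.015;0 0 0 0.015;0 0 0 0",
)

```text
t: 7.97
eef_pos: [0.5085, 0.1554, 0.1431]
tool_rot: [0.001, 0.112, 0.994, 0.001]
contact_force: [-5.8, -1.0, 17.2]
gripper_width: 0.609
```

```bash
python3 st.py
```

```text
7.97 [0.5085 0.1554 0.1431] F [-5.8 -1.  17.2] T [-0.3   1.18 -0.09] yaw 77.19 w 0.609
```

>>> drive_tool(
  increments="0 0 0 0.015;0 0 0 0.015;0 0 0 0.015;0 0 0 0",
)

```text
t: 8.3
eef_pos: [0.5086, 0.1554, 0.1431]
tool_rot: [0.001, 0.089, 0.996, 0.001]
contact_force: [-5.0, -1.8, 17.2]
gripper_width: 0.612
```

```bash
python3 st.py
```

```text
8.3 [0.5086 0.1554 0.1431] F [-5.  -1.8 17.2] T [-0.24  1.1  -0.07] yaw 79.77 w 0.612
```

>>> drive_tool(
  increments="0 0 0 0.015;0 0 0 0.015;0 0 0 0.015;0 0 0 0",
)

```text
t: 8.63
eef_pos: [0.5086, 0.1553, 0.1431]
tool_rot: [0.001, 0.067, 0.998, 0.001]
contact_force: [-4.7, -2.3, 16.6]
gripper_width: 0.608
```

```bash
python3 st.py
```

```text
8.63 [0.5086 0.1553 0.1431] F [-4.7 -2.3 16.6] T [-0.35  1.11 -0.06] yaw 82.35 w 0.608
```

>>> drive_tool(
  increments="0 0 -0.0002 0.015;0 0 0 0.015;0 0 0 0.015;0 0 0 0",
)

```text
t: 8.97
eef_pos: [0.5086, 0.1553, 0.1429]
tool_rot: [0.001, 0.044, 0.999, 0.001]
contact_force: [-5.3, -1.0, 17.1]
gripper_width: 0.609
```

```bash
python3 st.py
```

```text
8.97 [0.5086 0.1553 0.1429] F [-5.3 -1.  17.1] T [-0.31  1.07 -0.09] yaw 84.92 w 0.609
```

>>> drive_tool(
  increments="0 0 0 0.015;0 0 0 0.015;0 0 0 0.015;0 0 0 0",
)

```text
t: 9.3
eef_pos: [0.5086, 0.1553, 0.1429]
tool_rot: [0.001, 0.022, 1.0, 0.001]
contact_force: [-4.4, -2.1, 17.0]
gripper_width: 0.61
```

```bash
python3 st.py
```

```text
9.3 [0.5086 0.1553 0.1429] F [-4.4 -2.1 17. ] T [-0.39  1.08 -0.01] yaw 87.5 w 0.61
```

>>> drive_tool(
  increments="0 0 0 0.015;0 0 0 0.015;0 0 0 0.015;0 0 0 0",
)

```text
t: 9.63
eef_pos: [0.5086, 0.1553, 0.1429]
tool_rot: [0.001, -0.001, 1.0, 0.001]
contact_force: [-4.7, -1.7, 16.7]
gripper_width: 0.609
```

```bash
python3 st.py
```

```text
9.63 [0.5086 0.1553 0.1429] F [-4.7 -1.7 16.7] T [-0.37  1.07 -0.05] yaw 90.08 w 0.609
```

>>> drive_tool(
  increments="0 0 -0.0002 0.015;0 0 0 0.015;0 0 0 0.015;0 0 0 0",
)

```text
t: 9.97
eef_pos: [0.5086, 0.1554, 0.1429]
tool_rot: [0.001, -0.023, 1.0, 0.001]
contact_force: [-5.3, -1.7, 18.6]
gripper_width: 0.611
```

```bash
python3 st.py
```

```text
9.97 [0.5086 0.1554 0.1429] F [-5.3 -1.7 18.6] T [-0.45  1.18 -0.08] yaw 92.66 w 0.611
```

>>> drive_tool(
  increments="0 0 0.0001 0.015;0 0 0 0.015;0 0 0 0.015;0 0 0 0",
)

```text
t: 10.3
eef_pos: [0.5086, 0.1554, 0.1429]
tool_rot: [0.001, -0.046, 0.999, 0.001]
contact_force: [-5.8, -1.8, 19.0]
gripper_width: 0.61
```

```bash
python3 st.py
```

```text
10.3 [0.5086 0.1554 0.1429] F [-5.8 -1.8 19. ] T [-0.33  1.2  -0.1 ] yaw 95.24 w 0.61
```

>>> drive_tool(
  increments="0 0 0.0003 0.015;0 0 0 0.015;0 0 0 0.015;0 0 0 0",
)

```text
t: 10.63
eef_pos: [0.5086, 0.1554, 0.1431]
tool_rot: [0.001, -0.068, 0.998, 0.001]
contact_force: [-5.2, -1.6, 16.9]
gripper_width: 0.611
```

```bash
python3 st.py
```

```text
10.63 [0.5086 0.1554 0.1431] F [-5.2 -1.6 16.9] T [-0.29  1.09 -0.09] yaw 97.82 w 0.611
```

>>> drive_tool(
  increments="0 0 0 0.015;0 0 0 0.015;0 0 0 0.015;0 0 0 0",
)

```text
t: 10.97
eef_pos: [0.5086, 0.1553, 0.1431]
tool_rot: [0.001, -0.09, 0.996, 0.001]
contact_force: [-4.7, -1.9, 16.0]
gripper_width: 0.605
```

```bash
python3 st.py
```

```text
10.97 [0.5086 0.1553 0.1431] F [-4.7 -1.9 16. ] T [-0.34  1.12 -0.1 ] yaw 100.38 w 0.605
```

>>> drive_tool(
  increments="0 0 -0.0002 0.015;0 0 0 0.015;0 0 0 0.015;0 0 0 0",
)

```text
t: 11.3
eef_pos: [0.5084, 0.155, 0.143]
tool_rot: [0.001, -0.112, 0.994, 0.0]
contact_force: [-6.2, -2.1, 18.6]
gripper_width: 0.614
```

```bash
python3 st.py; python3 -c "
from h import *
snap('wrist','pics/w5.png')"
```

```text
11.3 [0.5084 0.155  0.143 ] F [-6.2 -2.1 18.6] T [-0.51  1.36 -0.38] yaw 102.91 w 0.614
```

View pics/w5.png

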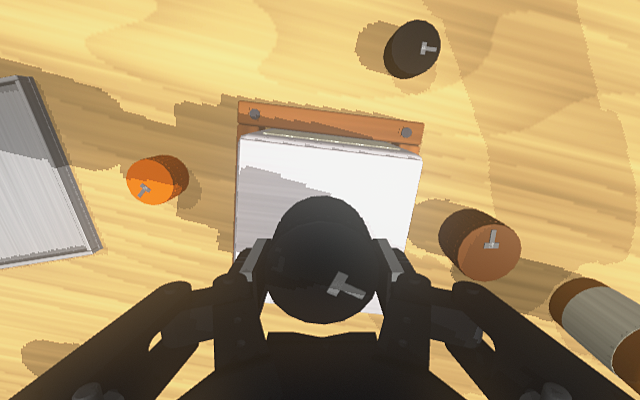

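>>> drive_tool(
  increments="0 0 0 0.008;0 0 0 0",
)

```text
t: 11.52
eef_pos: [0.5084, 0.155, 0.143]
tool_rot: [0.001, -0.116, 0.993, 0.0]
contact_force: [-5.3, -2.6, 19.8]
gripper_width: 0.609
```

```bash
python3 st.py
```

```text
11.52 [0.5084 0.155  0.143 ] F [-5.3 -2.6 19.8] T [-0.54  1.43 -0.53] yaw 103.31 w 0.609
```

The twist moment jumped to -0.53 N m, so this is the stop, about 70° on. I'll ease off slightly and lift.

>>> drive_tool(
  increments="0 0 0.0005 -0.008;0 0 0.001 -0.004;0 0 0.002 0;0 0 0.002 0;0 0 0 0",
)

```text
t: 11.93
eef_pos: [0.5083, 0.1549, 0.1476]
tool_rot: [0.001, -0.11, 0.994, 0.0]
contact_force: [-3.9, -0.6, 11.8]
gripper_width: 0.606
```

```bash
python3 st.py
```

```text
11.93 [0.5083 0.1549 0.1476] F [-3.9 -0.6 11.8] T [-0.5   0.76 -0.22] yaw 102.67 w 0.606
```

>>> drive_tool(
  increments="0 0 0.002 0;0 0 0.002 0;0 0 0.002 0;0 0 0 0",
)

```text
t: 12.27
eef_pos: [0.5077, 0.1548, 0.1523]
tool_rot: [-0.0, -0.111, 0.994, -0.0]
contact_force: [-0.1, -1.5, 2.4]
gripper_width: 0.607
```

```bash
python3 st.py
```

```text
12.27 [0.5077 0.1548 0.1523] F [-0.1 -1.5  2.4] T [-0.35  0.12 -0.17] yaw 102.71 w 0.607
```

>>> drive_tool(
  increments="0 0 0.003 0;0 0 0.004 0;0 0 0.004 0;0 0 0 0",
)

```text
t: 12.6
eef_pos: [0.5081, 0.1556, 0.1642]
tool_rot: [0.001, -0.111, 0.994, 0.0]
contact_force: [0.1, 0.4, 0.0]
gripper_width: 0.611
```

```bash
python3 st.py
```

```text
12.6 [0.5081 0.1556 0.1642] F [0.1 0.4 0. ] T [0.01 0.01 0.02] yaw 102.76 w 0.611
```

>>> drive_tool(
  increments="0 0 0.015 0;0 0 0.02 0;0 0 0.02 0;0.004 -0.02 0 0;0.006 -0.03 0 0;0.006 -0.032 0 0;0.006 -0.032 0 0;0.006 -0.032 0 0;0.006 -0.032 0 0;0.006 -0.032 0 0;0.006 -0.032 0 0;0.006 -0.03 0 0",
)

```text
t: 13.6
eef_pos: [0.5598, -0.1184, 0.2186]
tool_rot: [0.0, -0.111, 0.994, 0.0]
contact_force: [0.8, -0.7, -0.9]
gripper_width: 0.61
```

>>> drive_tool(
  increments="0.004 -0.02 0 0;0 0 0 0;0 0 0 0;0 0 0 0",
)

```text
t: 13.93
eef_pos: [0.5637, -0.1356, 0.2182]
tool_rot: [-0.0, -0.111, 0.994, 0.001]
contact_force: [-0.7, 0.9, -0.8]
gripper_width: 0.609
```

```bash
python3 st.py; python3 -c "
from h import *
import pickle
im,c=snap('wrist','pics/w6.png');pickle.dump(c,open('w6.pkl','wb'))
snap('scene','pics/s6.png')"
```

```text
13.93 [ 0.5637 -0.1356  0.2182] F [-0.7  0.9 -0.8] T [ 0.05 -0.01 -0.02] yaw 102.8 w 0.609
```

View pics/w6.png

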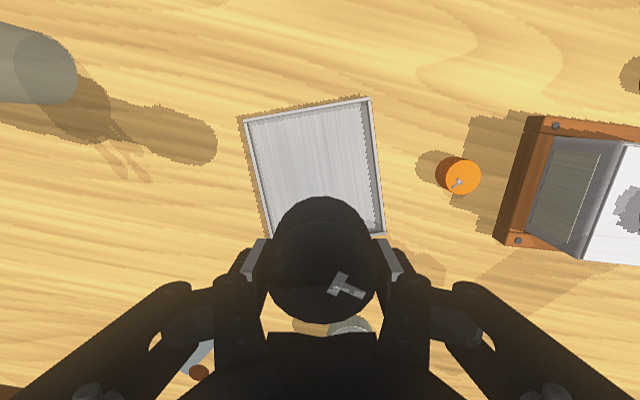

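View pics/s6.png

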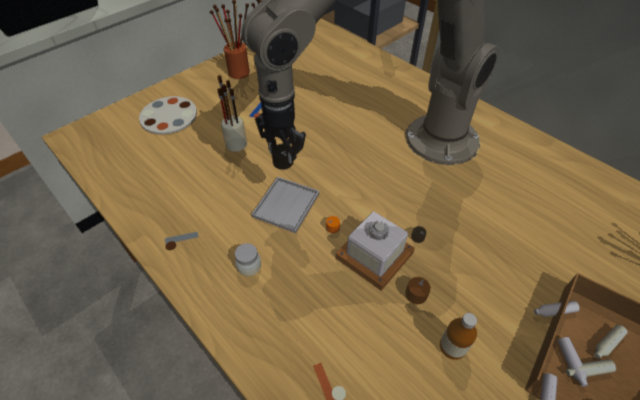

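The cap hangs in the jaws with its arrow at (347,287), the neck is bare in the scene view at (378,228), and the tray's near edge shows from (239,117) to (370,97).

```bash
python3 - <<'E'
from h import *
import pickle
c=pickle.load(open("w6.pkl","rb"))
a,b=onz(c,240,117,.014)[:2],onz(c,370,97,.014)[:2]
r=onz(c,386,232,.014)[:2]
e=(b-a);L=np.linalg.norm(e);e/=L;n=np.array([e[1],-e[0]])
if n[0]<0:n=-n
print(a,b,L,"right edge pt",r,"centre",(a+b)/2+n*.08, "dir check",(r-b)@n,(r-b)@e)
E
```

```text
[ 0.51585436 -0.23674035] [ 0.46506019 -0.10475719] 0.141419938626315 right edge pt [ 0.60976311 -0.04491732] centre [ 0.56511897 -0.14201496] dir check 0.15653989931997656 0.003873511354151642
```

>>> drive_tool(
  increments="0.001 -0.006 -0.01 0;0 0 -0.03 0;0 0 -0.035 0;0 0 -0.035 0;0 0 -0.025 0;0 0 -0.015 0;0 0 -0.01 0;0 0 0 0;0 0 0 0",
)

```text
t: 14.78
eef_pos: [0.5648, -0.1428, 0.0581]
tool_rot: [-0.0, -0.111, 0.994, 0.0]
contact_force: [0.3, 0.6, -0.4]
gripper_width: 0.611
```

```bash
python3 st.py; python3 -c "
from h import *
snap('scene','pics/s7.png')
a=cv2.imread('pics/s7.png')[130:250,220:360];cv2.imwrite('pics/s7c.png',cv2.resize(a,None,fx=5,fy=5,interpolation=2))"
```

```text
14.78 [ 0.5648 -0.1428  0.0581] F [ 0.3  0.6 -0.4] T [ 0.03 -0.03 -0.02] yaw 102.75 w 0.611
```

View pics/s7c.png

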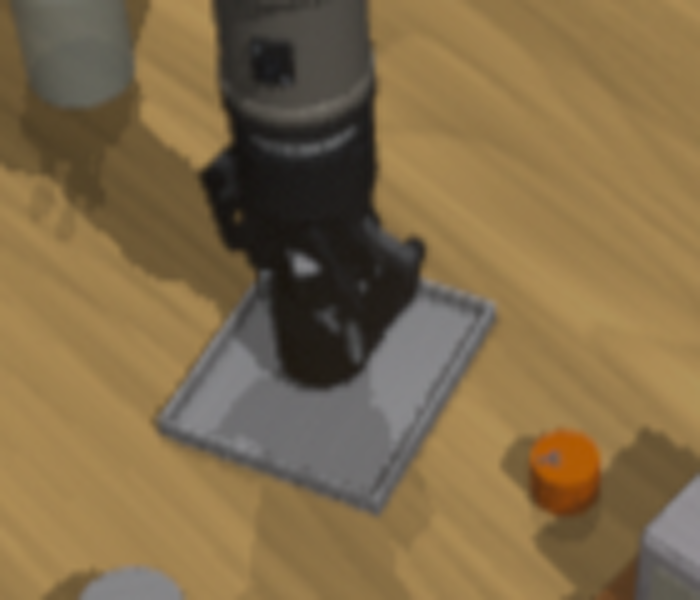

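>>> drive_tool(
  increments="0 0 -0.006 0;0 0 -0.004 0;0 0 -0.002 0;0 0 0 0;0 0 0 0",
)

```text
t: 15.25
eef_pos: [0.5648, -0.1429, 0.0463]
tool_rot: [0.0, -0.111, 0.994, 0.0]
contact_force: [-0.5, -0.5, -1.1]
gripper_width: 0.609
```

>>> drive_tool(
  increments="0 0 -0.001 0;0 0 -0.001 0;0 0 0 0",
)

```text
t: 15.5
eef_pos: [0.5647, -0.1429, 0.0441]
tool_rot: [-0.0, -0.111, 0.994, 0.0]
contact_force: [-0.1, -0.4, -1.1]
gripper_width: 0.609
```

>>> drive_tool(
  increments="0 0 -0.001 0;0 0 -0.0005 0;0 0 0 0",
)

```text
t: 15.75
eef_pos: [0.5649, -0.143, 0.0434]
tool_rot: [0.0, -0.111, 0.994, 0.0]
contact_force: [-2.2, 0.7, 6.5]
gripper_width: 0.61
```

>>> drive_tool(
  increments="0 0 -0.0005 0;0 0 -0.0005 0;0 0 0 0",
)

```text
t: 16.0
eef_pos: [0.5649, -0.143, 0.0434]
tool_rot: [0.0, -0.111, 0.994, 0.0]
contact_force: [-4.8, 1.5, 16.3]
gripper_width: 0.608
```

>>> drive_tool(
  increments="0 0 0.001 0;0 0 0.0003 0;0 0 0 0",
)

```text
t: 16.25
eef_pos: [0.5651, -0.143, 0.0434]
tool_rot: [0.0, -0.111, 0.994, -0.0]
contact_force: [-1.2, 1.2, 5.6]
gripper_width: 0.612
```

>>> drive_tool(
  increments="0 0 0 0;0 0 0 0;0 0 0 0;0 0 0 0;0 0 0 0;0 0 0 0",
  grip=1,
)

```text
t: 16.75
eef_pos: [0.5647, -0.1429, 0.0429]
tool_rot: [-0.0, -0.111, 0.994, 0.0]
contact_force: [-0.2, -0.8, 0.2]
gripper_width: 0.999
```

>>> drive_tool(
  increments="0 0 0.005 0;0 0 0.015 0;0 0 0.03 0;0 0 0.04 0;0 0 0.04 0;0 0 0.03 0;0 0 0 0;0 0 0 0;0 0 0 0",
)

```text
t: 17.5
eef_pos: [0.5643, -0.1427, 0.2028]
tool_rot: [-0.0, -0.111, 0.994, 0.0]
contact_force: [-1.2, -0.1, 0.4]
gripper_width: 1.001
```

```bash
python3 st.py; python3 - <<'E'
from h import *
import pickle
im,c=snap("wrist","pics/w8.png");pickle.dump(c,open("w8.pkl","wb"))
snap("scene","pics/s8.png");snap("top","pics/t8.png")
E
```

```text
17.5 [ 0.5643 -0.1427  0.2028] F [-1.2 -0.1  0.4] T [ 0.03 -0.02 -0.01] yaw 102.73 w 1.001
```

View pics/w8.png

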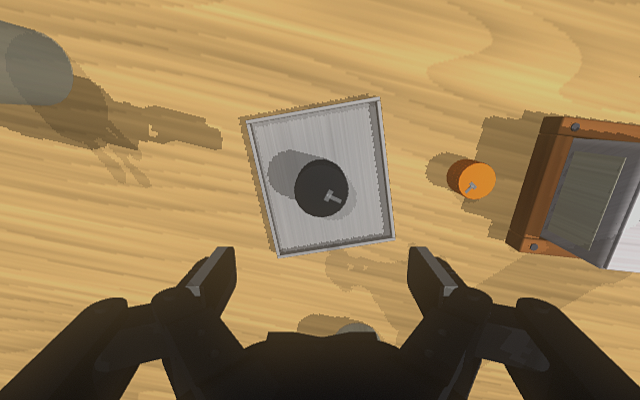

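View pics/s8.png

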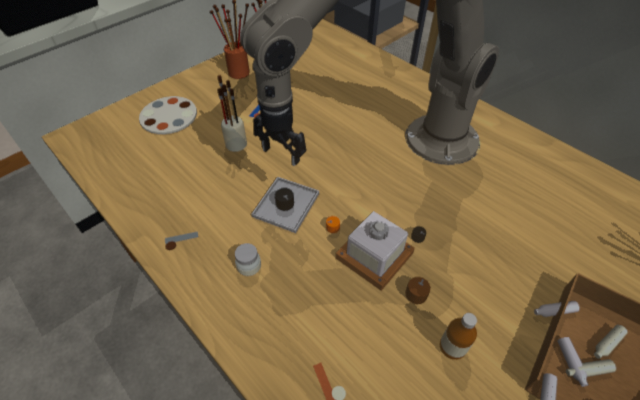

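The cap stands upright in the middle of the tray: wrist (321,188), scene (285,200). The neck is bare, and the brush jar (233,133), oil bottle (459,335) and paint jar (247,258) are at their starting pixels. I'm handing in.

```bash
python3 - <<'E'
from meas import *
im=cv2.imread("pics/w8.png");c=pickle.load(open("w8.pkl","rb"))
try: print(capfit(im,c,(.565,-.143,.046),z=.046)[:2])
except Exception as e: print("fit failed",e)
a=cv2.imread("pics/scene0.png").astype(int);b=cv2.imread("pics/s8.png").astype(int)
for n,(u,v) in dict(paint=(247,258),oil=(459,335)).items(): print(n,abs(a-b)[v-20:v+20,u-20:u+20].mean().round(2))
print(bot.hand_in())
E
```

```text
(array([ 0.56524461, -0.14309542]), array([ 0.56606675, -0.14293266,  0.02633096]))
paint 3.31
oil 2.43
the job is handed in; nothing more can be done
None
```

The cap is off the solvent can and standing open side down in the tray. I handed the job in at about 17.6 s.

- **Opening:** I gripped the large black cap and pressed it down. While turning, I read about 15.5 to 19 N of press. I turned it counter-clockwise about 70°, until the twist moment jumped from about 0.1 to 0.5 N m and the press peaked at 19.8 N. I took that as the stop, eased back slightly, and the cap lifted off without any pull.
- **Placing:** The cap touched the tray floor with at most about 16 N. I eased to about 6 N, let go and moved the gripper clear.
- **Last checks:** The cap measured at (0.565, -0.143) with its top at the expected 46 mm, within about 1 mm of the measured tray centre. The neck is bare in the scene view. The paint jar and oil bottle show only small picture differences from the start. I checked the brush jar only by eye; it is where it was.
- **Disagreements:** The top camera put the can about 4 mm off from the wrist camera, so I used the wrist readings. Early in the turn the press read 15.5 N, just under the 16 N you asked for, and I pressed a little more.

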